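# Snap the small check gauge into the bench gas outlet

### The job

Plug the smaller of the two check gauges from the rack into the quick coupler of the gas outlet block: first pull the coupler's sleeve back (down) until it stays back by itself, then push the gauge gently but fully home, until the sleeve springs forward and locks it. Do not force the gauge, leave the gauge standing upright in the coupler, and leave the big gauge in the rack.

Things in the scene. Friction and masses are not known exactly. Their poses are not given: they have to be found in the camera images.
- outlet: Fixed aluminium outlet block, 80 x 160 x 50 mm (x, y, z), origin at the centre of its underside, z up. The quick coupler stands on top, mouth up, 40 mm towards the block's own +y. 40 mm towards -y is a spare outlet under a black rubber dome cap (36 mm wide, 34 mm tall), not used. A brass inlet stub sticks out of the +x face.
- coupler_axis (a point): Point of the block's top face, 50 mm above the table, on the coupler's vertical axis. The coupler is a steel barrel 30 mm in diameter; its mouth (flat rim, lead-in cone 24 mm wide narrowing in 4 mm to a 17 mm bore) is 75 to 103 mm above this point: its stem is screwed in to a different depth each time, stands firm, and this height is not reported.
- sleeve (a joint): Ribbed steel sleeve around the barrel, 40 mm in diameter, 36 mm tall, top end 6 mm below the rim when forward. 0 = forward (up, as it starts), 0.010 = fully back (down, hard stop). A spring pushes it up: 3 N at 0, 5 N at 0.010. Pulled past about 0.008 while empty it is caught and stays at about 0.0055. While it is forward, locking dogs block the bore 12 mm below the rim.
- ejector (a joint): Sprung brass piston (m) in the bore. 0 at the start: face 17 mm below the rim; -0.008 (9 mm below) once the sleeve is caught back; +0.007 to +0.009 with a gauge home. Pushing a gauge in takes about 8 to 14 N over its last 17 mm. In the last 1.5 mm, before the shoulder meets the rim (hard stop), the dogs drop into the plug's groove, the sleeve springs forward to 0 and the gauge is locked.
- gauge: The gauge to plug in, 0.18 kg: steel head 40 mm in diameter with a white dial on top, brass plug below. Origin at the centre of the plug's tip, z up: plug 16 mm in diameter from 0 to 26 mm (groove 7.5 to 15.5), shoulder 30 mm in diameter from 26 to 30 (comes to rest on the coupler's rim), neck 20 mm in diameter to 44, head 44 to 78 mm: grasp it there from above.
- big_gauge: The gauge to leave alone: same shape, but its head is 58 mm in diameter. It stands in the rack's other hole. Origin at the centre of its plug's tip.
- rack: Fixed grey plastic rack, 80 x 185 x 50 mm (x, y, z), origin at the centre of its underside. Two 21 mm holes, 48 mm either side of its centre along its own y; a gauge stands upright in each (the small one in either), plug in the hole, shoulder resting on the rack's top.

How it is judged:
On the way:
1. the sleeve stays back by itself, with nothing touching the coupler (value of joint sleeve above 0.0045 m and contact force between each of the fingers, gauge and outlet below 0.3 N), for 0.3 s.
At the end, for the whole second after the job is handed in: The small gauge is locked in the coupler: ejector pushed in by more than 5.5 mm, sleeve forward again (less than 2 mm from its forward end), the plug's tip within 4 mm of the coupler's axis, the gauge upright within 0.1 rad, at rest and released (value of joint ejector above 0.0055 m and value of joint sleeve below 0.002 m and horizontal distance between gauge and coupler_axis below 0.004 m and angle between gauge's own z axis and vertical below 0.1 rad and linear speed of gauge below 0.02 m/s); the robot touches nothing.
It fails at once if the gauge is forced: more than 35 N between it and the outlet (contact force between gauge and outlet above 35 N).
It fails at once if the big gauge is moved by more than 20 mm (distance of big_gauge from where it was at the start of the episode above 0.02 m).
It also fails if it takes over 64 s, if anything falls off the work surface, if the arm or the gripper's body presses on something with over 40 N, if the wrist force passes 120 N, or if a joint passes its speed limit or range.

### The arm

A 6-joint arm with a two-finger parallel gripper is mounted at the origin on the work surface. World frame = base frame: x ahead of the robot, y to its left, z up, the work surface at z = 0. Lengths are in m, angles in rad, forces in N, time in s.
With the tool pointing down it reaches from about 0.25 to 0.775 m from the base axis. Payload 4 kg.
Tool frame: the origin (TCP) lies midway between the tips of the shut fingers; the grasp point (between the pads) lies 19 mm behind it; z points along the fingers, y is the line along which they close (so a half turn about z gives the same grasp; the last joint's range is limited). The gripper opens to 94 mm and grips with 3 to 60 N. Pads are 16 mm wide; open, the fingers measure 119 mm over their backs; the gripper's body (75 mm by 177 mm) begins 78 mm behind the grasp point.
Start: joints at [-1.207, 0.087, 1.371, -0, 1.684, -0.103], TCP at [0.248, -0.491, 0.206] pointing down, gripper open.
Joint ranges: [-3.1, 3.1], [-0.76, 2.03], [0.27, 2.55], [-1.08, 4.22], [0.17, 2.65], [-2.57, 2.57]. Speed limits (rad/s): [2.79, 2.79, 3.14, 3.14, 3.14, 3.14].

### API

Orientations are given as [roll, pitch, yaw] about the fixed x, y, z axes, in that order (R = Rz(yaw) Ry(pitch) Rx(roll)).
In Python, from bench import get_obs, snapshot, close_job gives the robot as it stands. The module is installed in compiled form; this text tells all that it offers.
- The arm moves only by the tool drive_tool, never from a script. Its argument "commands" is a list of rows, each a list of 6 numbers: the shift along the tool's x, y, z in units of 0.04 m (1.0 is 0.04 m), then the turn, a rotation vector about the tool's x, y, z in units of 0.1 rad (1.0 is 0.1 rad). In form: [[dx, dy, dz, wx, wy, wz], ...]. A call has 1 to 20 rows; each row shifts and turns the commanded pose from where the row before left it, along the tool's axes as they then stand; what a row does not reach is not made up. A row lasts 1/8 s, in which the tool goes at most 62.5 mm and 10.7 degrees, less where a joint would pass 70% of its speed; a pose out of reach is approached as far as the arm can. A call with a number of a shift or a turn outside -1 to 1 is refused whole. A call with a gripper value outside its range is refused whole. "gripper" is the closure, from 0 (fully open) to 1 (shut), set as the call begins (left out, the last holds). The fingers move at their own pace and stop on an object; the grip force is fixed at half the most. Time passes only in rows, so rows that do not move let the fingers close. It gives the time, the measured TCP pose, the force, the opening and the grip force at its end, in the units of the state.
- get_obs(): the state, without advancing time (a new reading comes with each control period).
- snapshot(name): name is "scene" or "top"; returns a dict with "image" (400x640x3 uint8, blue, green, red), "range_z" (400x640 float32, m along the optical axis (not along the pixel's ray), 0 where there is no reading), "fx", "fy", "cx", "cy" (pixels), "rvec" (rotation vector, rad) and "tvec" (3), from world to camera coordinates, as OpenCV has them. Camera axes: x right, y down, z forward; pixel columns grow to the right and rows downward; lengths in m; the calibration is good to about 2 mm. A picture is of the moment at which its call begins.
- close_job(): hands the job in; it is judged then, once.
The state is a dict: "time": time; "joint_positions": joint angles; "qvel": joint speeds; "joint_torque": joint torques, N m; "tool_pos": TCP position; "ee_rot": TCP orientation; "wrist_force": force on the tool from outside, world axes, zero at the start; "wrist_torque": the same for the moment, N m; "width": finger opening in m; "finger_force": force on a finger pad.
Only numpy, scipy, OpenCV 4.12 (cv2) and the standard library are available. Lean on these libraries where they do the work, as an engineer would, in place of code of your own. Each camera call takes 0.05 s, during which the arm holds its last target. There are 200 camera calls.

## Working session

There is one attempt and no reset: what is moved stays moved. The work goes in short steps, Python scripts to look and compute and a tool call to move; the robot and the scene stay as the last step left them, time stands still between calls to the robot, and variables do not carry over. Pictures are saved under pics/ and viewed, at most 10 in all, crops included, and the job is handed in when it is done.

Besides the shell and the picture viewer there is one more tool, called after "Request:" as name(argument=value, ...), one argument or row to a line, values as JSON. drive_tool: Moves the arm, as the interface text tells. Its arguments: {"type":"object","properties":{"commands":{"type":"array"},"gripper":{"type":"number"}},"required":["commands"]}

```bash
mkdir -p pics; cat > h.py <<'E'
import numpy as np, cv2, pickle
from bench import get_obs, snapshot
def snap(name, tag=None):
    s=snapshot(name)
    if tag: cv2.imwrite(f'pics/{tag}.png',s['image'])
    R=cv2.Rodrigues(np.array(s['rvec'],float))[0]; t=np.array(s['tvec'],float).ravel()
    v,u=np.mgrid[0:400,0:640]; z=s['range_z']
    P=np.stack([(u-s['cx'])/s['fx']*z,(v-s['cy'])/s['fy']*z,z],-1)
    W=(P-t)@R; W[z<=0]=np.nan
    return s,W,R,t
E
python3 - <<'E'
from h import *
o=get_obs(); print({k:np.round(v,3).tolist() for k,v in o.items()})
ims=[]
for n in('scene','top'):
    s,W,R,t=snap(n,n); print(n,s['fx'],s['cx'],s['cy'],-R.T@t, R[2])
    np.savez(n,W=W,im=s['image'])
E
```

```text
{'time': 0.0, 'joint_positions': [-1.207, 0.088, 1.372, 0.0, 1.684, -0.103], 'qvel': [0.001, -0.002, -0.0, 0.001, 0.001, 0.002], 'joint_torque': [0.0, -34.018, -30.243, 0.072, 0.033, -0.0], 'tool_pos': [0.247, -0.491, 0.204], 'ee_rot': [-3.139, -0.0, 0.467], 'wrist_force': [-0.01, -0.555, 1.468], 'wrist_torque': [-0.011, -0.04, -0.033], 'finger_force': 0.0, 'width': 0.094}
scene 424.60885215318103 323.34361712677753 200.17264384850293 [1.06512389 0.41839029 0.49295467] [-0.66386358 -0.50884194 -0.54805568]
top 380.6686697518308 322.1788520897918 197.82636663236894 [0.43003954 0.03186301 0.73015584] [ 0.17886759 -0.00960618 -0.98382626]
```

View pics/scene.png

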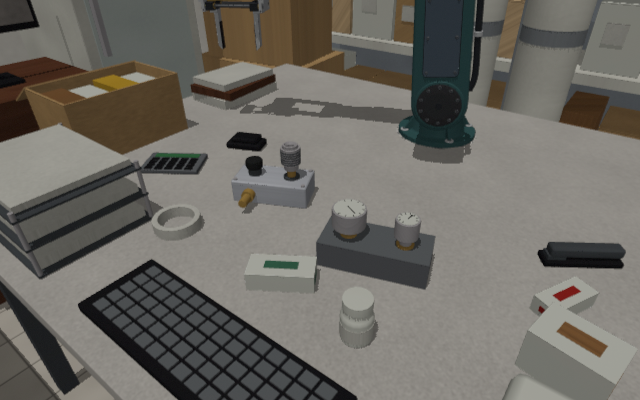

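View pics/top.png

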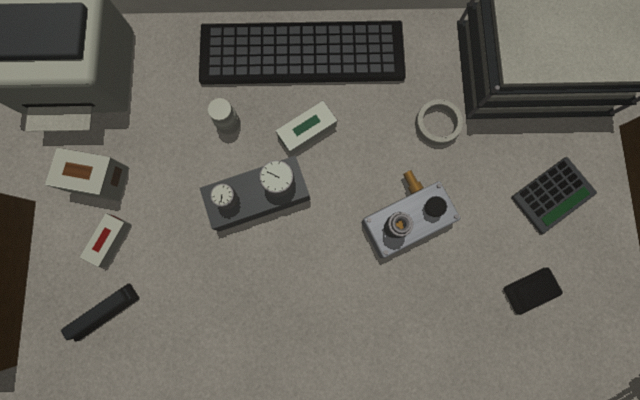

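The scene view shows the small gauge at (407,228), the big gauge at (349,218) and the coupler at (291,155). In the top view they are at (222,196), (277,177) and (400,224), with the dome cap at (435,207). Next I'll measure them from the range data of both views.

```bash
python3 - <<'E'
from h import *
from scipy.optimize import least_squares
D={n:np.load(n+'.npz')['W'] for n in('scene','top')}
T=D['top']
def box(n,u0,u1,v0,v1): 
    P=D[n][v0:v1,u0:u1].reshape(-1,3); return P[np.isfinite(P[:,0])]
def circ(P):
    (c,r)=cv2.minEnclosingCircle(P[:,:2].astype(np.float32)); return np.round([*c,r,*P.mean(0)],4),len(P)
for nm,bt,bs in [('small',(205,240,180,212),(390,425,208,255)),('big',(258,297,158,198),(328,370,196,240)),('coupler',(380,416,208,246),(276,305,138,184)),('cap',(420,450,194,220),(243,266,152,178))]:
    for n,b in(('top',bt),('scene',bs)):
        P=box(n,*b); zt=np.percentile(P[:,2],98); Q=P[P[:,2]>zt-.006]
        print(nm,n,'z pct',np.round(np.percentile(P[:,2],[50,90,95,98,100]),4),circ(Q))
        h=np.histogram(P[:,2],bins=np.arange(0,.2,.005))[0]; print('   ',h)
# block faces
for nm,b in(('rack',(195,315,150,235)),('outlet',(355,465,175,265))):
    P=box('top',*b);Q=P[(abs(P[:,2]-.05)<.005)]
    rc=cv2.minAreaRect(Q[:,:2].astype(np.float32)); print(nm,rc,np.median(Q[:,2]))
    print(cv2.boxPoints(rc))
P=box('top',340,360,300,330);print('table',P.mean(0));P=box('scene',480,520,170,200);print(P.mean(0))
E
```

```text
small top z pct [0.0522 0.1035 0.1042 0.1048 0.1058] (array([0.5541, 0.1938, 0.0197, 0.5538, 0.1934, 0.1027]), 425)
    [ 35   0   0   0   0   0   0   0   0 210 316   0   0   3  17  16  15  20
  18  26 405  14   0   0   0   0   0   0   0   0   0   0   0   0   0   0
   0   0   0]
small scene z pct [0.0522 0.1026 0.1032 0.1038 0.105 ] (array([0.5571, 0.1958, 0.0207, 0.5595, 0.1964, 0.1023]), 336)
    [215   0   0   0   0   0   0   0   0 138 381  37   3  13  58  63  73  64
  67  65 301   0   0   0   0   0   0   0   0   0   0   0   0   0   0   0
   0   0   0]
big top z pct [0.1013 0.1039 0.1043 0.1048 0.1063] (array([0.5841, 0.1027, 0.029 , 0.5834, 0.1025, 0.1028]), 878)
    [ 67   0   0   0   0   0   0   0   0 169 285   0   0   0  17  16  19  19
  19  32 837  23   0   0   0   0   0   0   0   0   0   0   0   0   0   0
   0   0   0]
big scene z pct [0.0801 0.1031 0.1034 0.1037 0.1055] (array([0.5859, 0.1037, 0.0301, 0.5894, 0.106 , 0.1024]), 608)
    [215   0   0   0   0   0   0   0   0 116 267   2   0  10  83  84  86  86
  88  85 567   3   0   0   0   0   0   0   0   0   0   0   0   0   
[... 1034 characters left out ...]
 0   0   0  50 113  26  20  26  39  40 108  13
   0   0   0   0   0   0   0   0   0   0   0   0   0   0   0   0   0   0
   0   0   0]
rack ((0.5692190527915955, 0.14848960936069489), (0.08096291124820709, 0.18517807126045227), 17.98174285888672) 0.0503370360032679
[[0.5021314  0.22405894]
 [0.55929846 0.0479259 ]
 [0.6363067  0.07292028]
 [0.57913965 0.24905331]]
outlet ((0.5131744742393494, -0.1359623372554779), (0.0796947106719017, 0.15979795157909393), 25.107702255249023) 0.050142932419099055
[[ 0.4431894  -0.08052096]
 [ 0.51099503 -0.22521988]
 [ 0.58315957 -0.19140372]
 [ 0.5153539  -0.0467048 ]]
table [ 0.34270899 -0.02066595  0.00039363]
[1.81684445e-01 2.37547050e-01 2.58578510e-06]
```

Both views agree. The coupler is at about (0.4975,-0.099) with its rim near z 0.125, and the small gauge is at about (0.5555,0.195) with its top at 0.103. The relative vector between them agrees to within 1 mm. I'll go above the coupler and turn the closing line across the block, so the fingers stay clear of the cap.

Request:
drive_tool(
  commands=[
    [1,-0.6,0,0,0,0],
    [1,-0.6,0,0,0,0],
    [1,-0.6,0,0,0,0],
    [1,-0.6,0,0,0,0],
    [1,-0.6,0,0,0,0],
    [1,-0.6,0,0,0,0],
    [1,-0.6,0,0,0,0],
    [1,-0.6,0,0,0,0],
    [1,-0.6,0,0,0,0],
    [1,-0.6,0,0,0,0],
    [0,0,0,0,0,0],
  ],
  gripper=0,
)

```text
time: 1.48
tool_pos: [0.4974, -0.0944, 0.2047]
ee_rot: [-3.14, 0.001, 0.472]
wrist_force: [-0.1, -0.2, -0.2]
width: 0.0943
finger_force: 0.0
```

Request:
drive_tool(
  commands=[
    [0,0,0,0,0,-1],
    [0,0,0,0,0,-1],
    [0,0,0,0,0,-1],
    [0,0,0,0,0,-1],
    [0,0,0,0,0,-1],
    [0,0,0,0,0,-1],
    [0,0,0,0,0,-1],
    [0,0,0,0,0,-1],
    [0,0,0,0,0,-1],
    [0,0,0,0,0,-1],
    [0,0,0,0,0,-1],
    [0,0,0,0,0,-1],
    [0,0,0,0,0,-1],
    [0,0,0,0,0,-1],
    [0,0,0,0,0,-1],
    [0,0,0,0,0,-0.4],
    [0,0,0,0,0,0],
    [0,0,0,0,0,0],
  ],
)

```text
time: 3.72
tool_pos: [0.4963, -0.0974, 0.2053]
ee_rot: [-3.141, 0.0, 2.005]
wrist_force: [-0.2, 0.4, -0.3]
width: 0.0939
finger_force: 0.0
```

Request:
drive_tool(
  commands=[
    [-0.05,0,0.5,0,0,0],
    [0,0,0.5,0,0,0],
    [0,0,0.5,0,0,0],
    [0,0,0.5,0,0,0],
    [0,0,0.5,0,0,0],
    [0,0,0.5,0,0,0],
    [0,0,0,0,0,0],
    [0,0,0,0,0,0],
  ],
)

```text
time: 4.72
tool_pos: [0.498, -0.0989, 0.0863]
ee_rot: [3.141, 0.001, 2.007]
wrist_force: [0.1, -1.0, 0.2]
width: 0.0938
finger_force: 0.0
```

Request:
drive_tool(
  commands=[
    [0,0,0,0,0,0],
    [0,0,0,0,0,0],
    [0,0,0,0,0,0],
    [0,0,0,0,0,0],
    [0,0,0,0,0,0],
    [0,0,0,0,0,0],
    [0,0,0,0,0,0],
    [0,0,0,0,0,0],
  ],
  gripper=1,
)

```text
time: 5.72
tool_pos: [0.497, -0.0989, 0.0854]
ee_rot: [-3.14, -0.0, 2.007]
wrist_force: [-3.8, -0.7, 1.4]
width: 0.0394
finger_force: 30.0
```

Gripped at 40 mm with little side force. Now I'll pull down 10 mm.

Request:
drive_tool(
  commands=[
    [0,0,0.05,0,0,0],
    [0,0,0.05,0,0,0],
    [0,0,0.05,0,0,0],
    [0,0,0.05,0,0,0],
    [0,0,0.05,0,0,0],
    [0,0,0,0,0,0],
    [0,0,0,0,0,0],
  ],
)

```text
time: 6.6
tool_pos: [0.497, -0.0989, 0.0754]
ee_rot: [-3.14, -0.0, 2.007]
wrist_force: [-5.7, -0.9, 5.6]
width: 0.0397
finger_force: 30.0
```

Request:
drive_tool(
  commands=[
    [0,0,0,0,0,0],
    [0,0,0,0,0,0],
    [0,0,0,0,0,0],
    [0,0,0,0,0,0],
    [0,0,0,0,0,0],
    [0,0,0,0,0,0],
    [0,0,0,0,0,0],
  ],
  gripper=0,
)

```text
time: 7.48
tool_pos: [0.4976, -0.0987, 0.0755]
ee_rot: [3.141, 0.0, 2.007]
wrist_force: [-0.1, 0.2, -0.6]
width: 0.094
finger_force: 0.0
```

Request:
drive_tool(
  commands=[
    [0,0,-0.5,0,0,0],
    [0,0,-1,0,0,0],
    [0,0,-1,0,0,0],
    [0,0,-1,0,0,0],
    [0,0,-0.5,0,0,0],
    [0,0,0,0,0,0],
  ],
)

```text
time: 8.22
tool_pos: [0.4985, -0.099, 0.2376]
ee_rot: [3.138, 0.003, 2.007]
wrist_force: [-0.5, -0.1, 0.6]
width: 0.094
finger_force: 0.0
```

```bash
python3 - <<'E'
from h import *
s,W,R,t=snap('scene')
P=W[138:184,276:305].reshape(-1,3);P=P[np.isfinite(P[:,0])]
print(np.histogram(P[:,2],bins=np.arange(0,.2,.005))[0])
a=np.load('scene.npz')['im'][125:195,215:325]; b=s['image'][125:195,215:325]
cv2.imwrite('pics/cmp.png',cv2.resize(np.hstack([a,b]),None,fx=3.6,fy=3.6,interpolation=2))
E
```

```text
[186   0   0   0   0   0   0   0   0 126 232  22  19   8  24  17  42  49
  38  46  47  44  83  51  76  19   0   0   0   0   0   0   0   0   0   0
   0   0   0]
```

View pics/cmp.png

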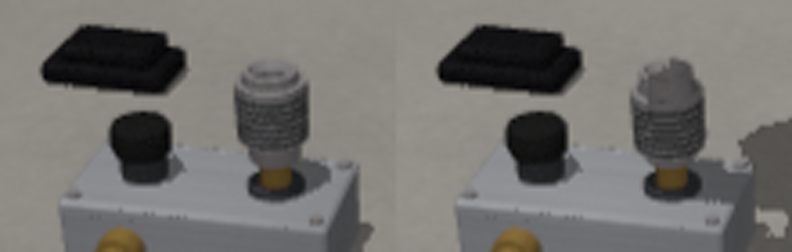

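On the right, the sleeve sits lower, with more barrel showing above it and daylight gone below, so it is caught back. Now to the small gauge.

Request:
drive_tool(
  commands=[
    [0.755,0.55,0,0,0,0],
    [0.755,0.55,0,0,0,0],
    [0.755,0.55,0,0,0,0],
    [0.755,0.55,0,0,0,0],
    [0.755,0.55,0,0,0,0],
    [0.755,0.55,0,0,0,0],
    [0.755,0.55,0,0,0,0],
    [0.755,0.55,0,0,0,0],
    [0,0,0,0,0,0.6],
    [0,0,0,0,0,0.6],
    [0,0,0.6,0,0,0],
    [0,0,0.6,0,0,0],
    [0,0,0,0,0,0],
    [0,0,0,0,0,0],
    [0,0,0,0,0,0],
  ],
)

```text
time: 10.15
tool_pos: [0.5556, 0.1948, 0.1886]
ee_rot: [3.14, 0.0, 1.887]
wrist_force: [0.3, 0.3, -0.2]
width: 0.0941
finger_force: 0.0
```

Request:
drive_tool(
  commands=[
    [0,0,0.5,0,0,0],
    [0,0,0.5,0,0,0],
    [0,0,0.5,0,0,0],
    [0,0,0.5,0,0,0],
    [0,0,0.5,0,0,0],
    [0,0,0.5,0,0,0],
    [0,0,0,0,0,0],
    [0,0,0,0,0,0],
  ],
)

```text
time: 11.15
tool_pos: [0.556, 0.1949, 0.0689]
ee_rot: [3.139, 0.0, 1.887]
wrist_force: [-0.2, -0.1, 0.7]
width: 0.0939
finger_force: 0.0
```

Request:
drive_tool(
  commands=[
    [0,0,0,0,0,0],
    [0,0,0,0,0,0],
    [0,0,0,0,0,0],
    [0,0,0,0,0,0],
    [0,0,0,0,0,0],
    [0,0,0,0,0,0],
    [0,0,0,0,0,0],
    [0,0,0,0,0,0],
  ],
  gripper=1,
)

```text
time: 12.15
tool_pos: [0.555, 0.1946, 0.0674]
ee_rot: [-3.141, 0.0, 1.887]
wrist_force: [-0.3, -0.2, -0.0]
width: 0.0396
finger_force: 30.0
```

Request:
drive_tool(
  commands=[
    [0,0,-0.3,0,0,0],
    [0,0,-0.6,0,0,0],
    [0,0,-1,0,0,0],
    [0,0,-1,0,0,0],
    [0,0,-0.6,0,0,0],
    [0,0,0,0,0,0],
    [0,0,0,0,0,0],
  ],
)

```text
time: 13.02
tool_pos: [0.5544, 0.1945, 0.206]
ee_rot: [-3.139, -0.0, 1.887]
wrist_force: [-1.0, -0.1, -2.9]
width: 0.0397
finger_force: 30.0
```

```bash
python3 - <<'E'
from h import *
o=get_obs();print(o['tool_pos'],o['ee_rot'])
c=np.array(o['tool_pos'])
for n in('scene','top'):
    s,W,R,t=snap(n)
    np.savez(n+'2',W=W,im=s['image'])
    p=R@c+t;u=int(p[0]/p[2]*s['fx']+s['cx']);v=int(p[1]/p[2]*s['fy']+s['cy'])
    print(n,u,v); k=50
    cv2.imwrite(f'pics/g_{n}.png',cv2.resize(s['image'][max(0,v-k):v+k,max(0,u-k):u+k],None,fx=4,fy=4,interpolation=2))
a=cv2.imread('pics/g_scene.png');b=cv2.imread('pics/g_top.png');cv2.imwrite('pics/g.png',np.hstack([a,b]))
E
```

```text
[0.55444051 0.1945002  0.20603187] [-3.13928444e+00 -9.41320978e-05  1.88674783e+00]
scene 415 159
top 202 180
```

View pics/g.png

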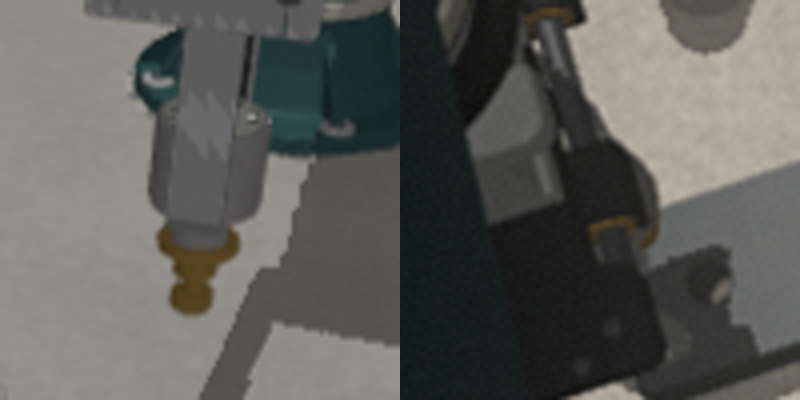

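The gauge hangs straight in the fingers. The shoulder is at about (199,243) and the tip at (191,298) of the left crop. The slant matches the fingers, so it is perspective. I'll go above the coupler, then check the tip numerically.

Request:
drive_tool(
  commands=[
    [-0.653,-0.365,0,0,0,0],
    [-0.653,-0.365,0,0,0,0],
    [-0.653,-0.365,0,0,0,0],
    [-0.653,-0.365,0,0,0,0],
    [-0.653,-0.365,0,0,0,0],
    [-0.653,-0.365,0,0,0,0],
    [-0.653,-0.365,0,0,0,0],
    [-0.653,-0.365,0,0,0,0],
    [-0.653,-0.365,0,0,0,0],
    [-0.653,-0.365,0,0,0,0],
    [0,0,0,0,0,0],
    [0,0,0,0,0,0],
    [0,0,0,0,0,0],
  ],
)

```text
time: 14.75
tool_pos: [0.4975, -0.098, 0.2071]
ee_rot: [-3.141, -0.001, 1.888]
wrist_force: [0.6, 0.3, -2.9]
width: 0.0395
finger_force: 30.0
```

```bash
python3 - <<'E'
from h import *
o=get_obs();print(o['tool_pos'],o['ee_rot'],o['wrist_force'])
c=np.array(o['tool_pos'])
s,W,R,t=snap('scene')
pr=lambda p:(lambda q:np.round([q[0]/q[2]*s['fx']+s['cx'],q[1]/q[2]*s['fy']+s['cy']],1))(R@np.array(p)+t)
print('tip',pr(c-[0,0,.0437]),'shoulder',pr(c-[0,0,.0437-.028]),'rim',pr([.4985,-.0983,.125]))
P=W.reshape(-1,3); im=s['image'].reshape(-1,3).astype(int)
for lo,hi in((-.05,-.0437+.006),(-.0437+.0165,-.0437+.0255),(-.0437+.0265,-.0437+.0295),(.01,.03)):
    m=(np.hypot(P[:,0]-c[0],P[:,1]-c[1])<.04)&(P[:,2]>c[2]+lo)&(P[:,2]<c[2]+hi)
    uv=np.nonzero(m)[0]; print(lo,m.sum(),P[m].mean(0), 'u mid',(uv%640).min(),(uv%640).max(),'v',(uv//640).min(),(uv//640).max(),P[m][:,2].min())
v,u=pr(c)[::-1].astype(int)
cv2.imwrite('pics/ab.png',cv2.resize(s['image'][v-50:v+70,u-60:u+60],None,fx=4.5,fy=4.5,interpolation=2));print(u-60,v-50)
E
```

```text
[ 0.49747759 -0.09799601  0.20707584] [-3.14120293e+00 -7.17396224e-04  1.88808505e+00] [ 0.64779026  0.31958199 -2.8664666 ]
tip [289.3 126.2] shoulder [288.5 112.5] rim [289.8 144.4]
-0.05 19 [ 0.50164679 -0.09405726  0.16675253] u mid 285 293 v 124 127 0.16466487230826155
-0.027200000000000002 28 [ 0.50300097 -0.09343514  0.18346949] u mid 285 292 v 116 120 0.18000292263508144
-0.017200000000000003 23 [ 0.50616193 -0.09009205  0.1913525 ] u mid 281 296 v 112 116 0.1898976547730435
0.01 254 [ 0.51407426 -0.08359511  0.2271125 ] u mid 276 298 v 85 106 0.21711339468925483
228 54
```

View pics/ab.png

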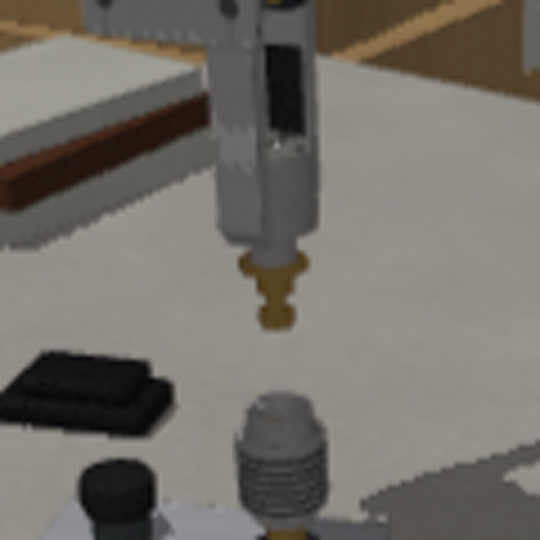

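In the picture the plug tip at (277,325) is above the mouth at (281,402), within about 1 mm. I'll lower it in small steps and watch the force.

Request:
drive_tool(
  commands=[
    [0,0,0.2,0,0,0],
    [0,0,0.2,0,0,0],
    [0,0,0.2,0,0,0],
    [0,0,0.2,0,0,0],
    [0,0,0.1,0,0,0],
    [0,0,0.05,0,0,0],
    [0,0,0.05,0,0,0],
    [0,0,0,0,0,0],
    [0,0,0,0,0,0],
  ],
)

```text
time: 15.92
tool_pos: [0.4976, -0.099, 0.1677]
ee_rot: [3.141, 0.0, 1.887]
wrist_force: [0.4, -0.8, -1.9]
width: 0.0395
finger_force: 30.0
```

Request:
drive_tool(
  commands=[
    [0,0,0.04,0,0,0],
    [0,0,0.04,0,0,0],
    [0,0,0.04,0,0,0],
    [0,0,0,0,0,0],
    [0,0,0,0,0,0],
  ],
)

```text
time: 16.55
tool_pos: [0.4975, -0.099, 0.1627]
ee_rot: [3.142, 0.0, 1.887]
wrist_force: [0.1, 0.1, -0.9]
width: 0.0392
finger_force: 30.0
```

Request:
drive_tool(
  commands=[
    [0,0,0.04,0,0,0],
    [0,0,0.04,0,0,0],
    [0,0,0.04,0,0,0],
    [0,0,0,0,0,0],
    [0,0,0,0,0,0],
  ],
)

```text
time: 17.18
tool_pos: [0.4976, -0.0991, 0.1591]
ee_rot: [3.141, 0.001, 1.887]
wrist_force: [-2.4, 0.8, 5.7]
width: 0.0395
finger_force: 30.0
```

Request:
drive_tool(
  commands=[
    [0,0,0.04,0,0,0],
    [0,0,0.04,0,0,0],
    [0,0,0,0,0,0],
    [0,0,0,0,0,0],
  ],
)

```text
time: 17.68
tool_pos: [0.4976, -0.0991, 0.1559]
ee_rot: [3.141, 0.001, 1.887]
wrist_force: [-2.6, 0.6, 5.4]
width: 0.0394
finger_force: 30.0
```

Request:
drive_tool(
  commands=[
    [0,0,0.04,0,0,0],
    [0,0,0.04,0,0,0],
    [0,0,0.04,0,0,0],
    [0,0,0.04,0,0,0],
    [0,0,0.04,0,0,0],
    [0,0,0,0,0,0],
    [0,0,0,0,0,0],
  ],
)

```text
time: 18.55
tool_pos: [0.4976, -0.0994, 0.1484]
ee_rot: [3.141, 0.002, 1.887]
wrist_force: [-3.3, -0.4, 7.2]
width: 0.0396
finger_force: 30.0
```

Request:
drive_tool(
  commands=[
    [0,0,0.03,0,0,0],
    [0,0,0.03,0,0,0],
    [0,0,0.03,0,0,0],
    [0,0,0,0,0,0],
    [0,0,0,0,0,0],
  ],
)

```text
time: 19.18
tool_pos: [0.4976, -0.0994, 0.1449]
ee_rot: [3.141, 0.002, 1.887]
wrist_force: [-4.0, 1.0, 6.9]
width: 0.0394
finger_force: 30.0
```

Request:
drive_tool(
  commands=[
    [0,0,0.02,0,0,0],
    [0,0,0,0,0,0],
    [0,0,0,0,0,0],
  ],
)

```text
time: 19.55
tool_pos: [0.4981, -0.0995, 0.1434]
ee_rot: [3.14, 0.002, 1.887]
wrist_force: [-2.3, -0.4, 6.3]
width: 0.0392
finger_force: 30.0
```

Request:
drive_tool(
  commands=[
    [0,0,0.015,0,0,0],
    [0,0,0,0,0,0],
    [0,0,0,0,0,0],
  ],
)

```text
time: 19.92
tool_pos: [0.4981, -0.0994, 0.1428]
ee_rot: [3.14, 0.002, 1.887]
wrist_force: [-4.8, 0.1, 6.4]
width: 0.0399
finger_force: 30.0
```

Request:
drive_tool(
  commands=[
    [0,0,0.015,0,0,0],
    [0,0,0,0,0,0],
    [0,0,0,0,0,0],
  ],
)

```text
time: 20.3
tool_pos: [0.498, -0.0995, 0.1424]
ee_rot: [3.14, 0.002, 1.887]
wrist_force: [-1.7, -1.7, 6.2]
width: 0.0397
finger_force: 30.0
```

```bash
python3 - <<'E'
from h import *
s,W,R,t=snap('scene')
u,v=228,54
cv2.imwrite('pics/in1.png',cv2.resize(s['image'][v+20:v+140,u:u+120],None,fx=4.5,fy=4.5,interpolation=2))
E
```

```text
(no output)
```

View pics/in1.png

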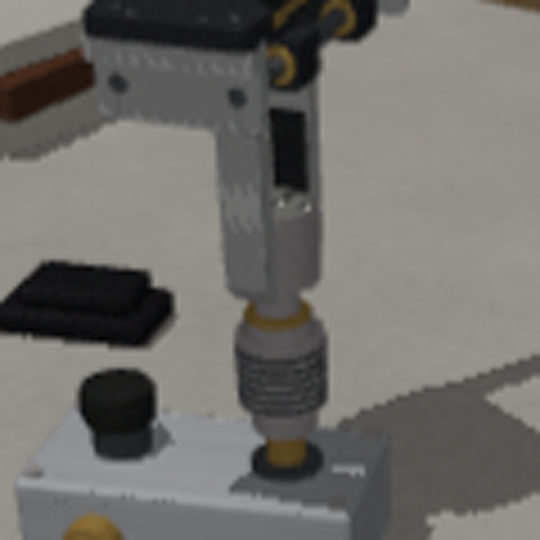

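The shoulder is at the rim, (278,315) in the crop. The barrel stub shows below the sleeve again at (285,428), so the sleeve looks forward. I'll compare this numerically with the start image.

```bash
python3 - <<'E'
from h import *
a=np.load('scene.npz')['im']; b=np.load('scene2.npz')['im']; s,_,_,_=snap('scene');c=s['image']
# lower half of sleeve + stub: forward (start), back (caught), now
f=lambda i:i[158:178,280:304].astype(float)
print('now-start',abs(f(c)-f(a)).mean(),'now-back',abs(f(c)-f(b)).mean(),'start-back',abs(f(a)-f(b)).mean())
E
```

```text
now-start 4.302777777777778 now-back 7.070138888888889 start-back 6.747916666666667
```

Request:
drive_tool(
  commands=[
    [0,0,0.015,0,0,0],
    [0,0,0,0,0,0],
    [0,0,0,0,0,0],
  ],
)

```text
time: 20.78
tool_pos: [0.4981, -0.0995, 0.1424]
ee_rot: [3.14, 0.002, 1.887]
wrist_force: [-0.8, -1.1, 8.2]
width: 0.0396
finger_force: 30.0
```

Request:
drive_tool(
  commands=[
    [0,0,0.015,0,0,0],
    [0,0,0,0,0,0],
    [0,0,0,0,0,0],
  ],
)

```text
time: 21.15
tool_pos: [0.4981, -0.0996, 0.1424]
ee_rot: [3.139, 0.003, 1.887]
wrist_force: [-0.3, 0.9, 10.3]
width: 0.0394
finger_force: 30.0
```

The tool has stopped moving and the force is rising gently, so the shoulder is on the rim. Now I'll release and back off.

Request:
drive_tool(
  commands=[
    [0,0,0,0,0,0],
    [0,0,0,0,0,0],
    [0,0,0,0,0,0],
    [0,0,0,0,0,0],
    [0,0,0,0,0,0],
    [0,0,0,0,0,0],
    [0,0,0,0,0,0],
  ],
  gripper=0,
)

```text
time: 22.02
tool_pos: [0.4975, -0.099, 0.1399]
ee_rot: [3.142, 0.0, 1.887]
wrist_force: [1.1, 0.6, -0.4]
width: 0.0939
finger_force: 0.0
```

Request:
drive_tool(
  commands=[
    [0,0,-0.3,0,0,0],
    [0,0,-0.6,0,0,0],
    [0,0,-0.6,0,0,0],
    [0,0,-0.6,0,0,0],
    [0,0,-0.6,0,0,0],
    [0,0,-0.3,0,0,0],
    [0,0,0,0,0,0],
    [0,0,0,0,0,0],
  ],
)

```text
time: 23.02
tool_pos: [0.4971, -0.0988, 0.2589]
ee_rot: [-3.14, -0.001, 1.887]
wrist_force: [0.4, -0.1, -1.0]
width: 0.0941
finger_force: 0.0
```

```bash
python3 - <<'E'
from h import *
s,W,R,t=snap('scene')
u,v=228,54
cv2.imwrite('pics/end.png',cv2.resize(s['image'][v+20:v+140,u:u+120],None,fx=4.5,fy=4.5,interpolation=2))
for n,W in (('scene',W),('top',snap('top')[1])):
    P=W.reshape(-1,3); m=(np.hypot(P[:,0]-.4975,P[:,1]+.099)<.035)&(P[:,2]>.16)&(P[:,2]<.20); Q=P[m]
    if len(Q): q=Q[Q[:,2]>np.percentile(Q[:,2],98)-.006]; print(n,len(q),np.percentile(Q[:,2],98),cv2.minEnclosingCircle(q[:,:2].astype(np.float32)))
E
```

```text
scene 166 0.1802310073753183 ((0.49876901507377625, -0.09764353185892105), 0.021279340609908104)
top 570 0.18144022937325024 ((0.4974794387817383, -0.09964092075824738), 0.02002727799117565)
```

View pics/end.png

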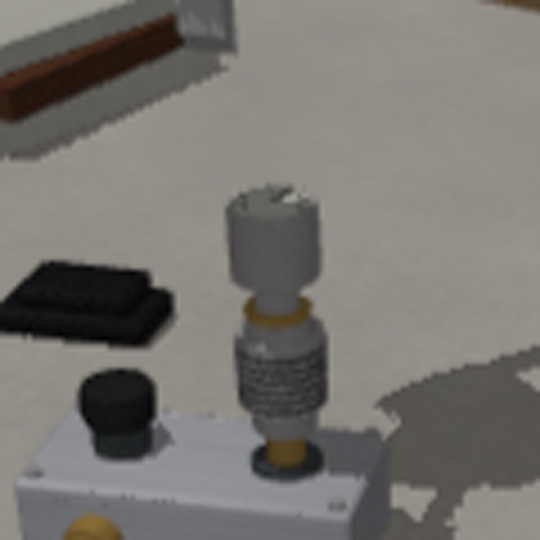

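The gauge stands upright at (275,240) with its shoulder on the rim, and the sleeve is forward with the stub visible below it. The ejector spring has not lifted the released gauge, so it is locked. Handing in.

```bash
python3 -c "
from bench import close_job; print(close_job())"
```

```text
the job is handed in; nothing more can be done
None
```

The small gauge is plugged in, upright and released in the coupler with the sleeve forward again, and the big gauge was left in the rack. The job was handed in at about 23 s; the hand-in call returned no verdict.

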